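Hold a cleaver blank in the demagnetiser

TASK

Pull the orange closing plate up out of the slot of the green demagnetiser and lean it at a clear slant, standing on its black rubber foot on the table, against the dark swage block, and let it go. Then take the steel cleaver blank out of its wooden rack by the tang and, without forcing it, pass its blade down through the same slot until its lower edge is about 7 cm below the demagnetiser's top, and finish while holding it there, upright and still, hanging free from the gripper alone, not resting on the demagnetiser. Leave everything else on the bench where it is.

Things in the scene. Friction and masses are not known exactly. Their poses are not given: they have to be found in the camera images.
- demag: Demagnetiser, a fixed green box 180 (x) x 200 (y) x 110 high (all sizes here in mm), origin in the middle of its underside on the table, z up. A slot goes through the middle of its 8 mm thick top plate; below is an empty chamber down to a floor 10 above the table. It does not move.
- slot (a point): Centre of the slot's mouth, level with the demagnetiser's top face, 110 above the table; axes as the demagnetiser's. The slot, outlined in white, is 12 mm wide along x and 74 mm long along y: 2 mm to spare on every side of the plate or the blade. 
- plate: Orange closing plate, 8 mm thick (x), 70 mm wide (y), 170 mm tall (z), its lowest 10 a black rubber foot; about 0.26 kg. Origin at the centre of its underside, z up along its height. It starts standing upright and loose in the slot, its foot on the chamber floor, so that its top stands 70 above the demagnetiser's top; x and y roughly along those of the slot.
- block: Swage block, a dark cast iron block, 70 mm thick (x), 150 mm long (y), 85 mm high, fixed on the table; origin in the middle of its underside, z up. Its two long upright faces (at x = -35 and +35) are good to lean a plate on.
- rack: Fixed light wooden rack, 80 mm (x) x 120 mm (y) x 60 mm high, origin in the middle of its underside, z up. A pocket 14 wide along x and 76 long along y, with its floor 20 above the table, holds the blank upright. It and the swage block stand on opposite sides of the demagnetiser, either way round.
- blank: Cleaver blank of dark steel, 8 mm thick (x), 170 mm tall (z), about 0.55 kg, origin at the centre of its lower (cutting) edge, z up towards the tang. Blade: 70 wide (y), from 0 to 95 up; its lowest 16 narrows in steps to 4 thick and 62 wide. Tang: 30 wide (y), 8 thick, from 95 to 170 up. It starts standing upright in the rack's pocket, lower edge on the pocket floor, x and y roughly along the rack's..
- hammer: Hammer lying on the table, to be left alone.
- brush: Brush lying on the table, to be left alone.
- wrench: Wrench lying on the table, to be left alone.
- tin: Closed metal tin, 70 mm across, 90 mm high, to be left alone.
- tongs: Pair of dark steel tongs, about 250 mm long, lying on the table, to be left alone.
- mug: Blue mug, 80 mm across, 90 mm high, to be left alone.
Mind the look-alikes: they are no part of the job. What is shaped like the blank but blue is not meant. Leave any blue look-alike of the plate alone.

How it is judged:
By the outcome, as a careful person would: the job done as asked, in the order asked, and still so for the second after the job is handed in, while the arm keeps its last pose, push and grip.
It also fails if it takes over 54 s, if anything falls off the work surface, if the arm or the gripper's body presses on something with over 40 N, if the wrist force passes 120 N, or if a joint passes its speed limit or range.

ROBOT

A 6-joint arm with a two-finger parallel gripper is mounted at the origin on the work surface. World frame = base frame: x ahead of the robot, y to its left, z up, the work surface at z = 0. Lengths are in m, angles in rad, forces in N, time in s.
With the tool pointing down it reaches from about 0.275 to 0.75 m from the base axis. Payload 10.2 kg.
Tool frame: the origin (TCP) lies midway between the tips of the shut fingers; the grasp point (between the pads) lies 19 mm behind it; z points along the fingers, x is the direction in which the jaws open and shut, and the axes are right-handed (so a half turn about z gives the same grasp; the last joint's range is limited). The gripper opens to 85 mm and grips with 20 to 120 N. Pads are 22 mm wide; open, the fingers measure 114 mm over their backs; the gripper's body (76 mm by 85 mm) begins 54 mm behind the grasp point. The pads swing forward as they close: fully open they stand 13 mm farther back than shut.
Start: joints at [-1.422, 0.313, 1.498, -0, 1.331, -0.223], TCP at [0.191, -0.489, 0.231] pointing down, gripper open.
Joint ranges: [-2.94, 2.94], [-0.97, 2.17], [0.19, 2.56], [-1.23, 4.37], [0.02, 3.11], [-2.88, 2.88]. Speed limits (rad/s): [2.39, 2.39, 3.01, 3.14, 3.14, 3.14].

INTERFACE

Orientations are given as a unit quaternion [x, y, z, w].
In Python, from cell import bot gives the robot as it stands.
- The arm moves only by the tool drive_tool, never from a script. Its argument "commands" is text: rows parted by semicolons, each of 7 numbers parted by spaces: the shift along the tool's x, y, z in cm, then the turn, a rotation vector about the tool's x, y, z in degrees, then the finger opening in cm, from 0 to 8.54. A call has 1 to 12 rows; each row shifts and turns the commanded pose from where the row before left it, along the tool's axes as they then stand; what a row does not reach is not made up. A row lasts 1/12 s, in which the tool goes at most 41.7 mm and 7.16 degrees, less where a joint would pass 70% of its speed; a pose out of reach is approached as far as the arm can. A call with a gripper value outside its range is refused whole. The fingers move at their own pace and stop on an object; "grip_force" is the grip in N (left out, the last holds). Time passes only in rows, so rows that do not move let the fingers close. It gives the time, the measured TCP pose, the force and the opening at its end, in the units of the state.
- bot.get_state(): the state, without advancing time (a new reading comes with each control period).
- bot.read_camera(name): name is "scene" or "top"; returns the picture (384x512x3 uint8, red, green, blue); there is no depth.
- bot.get_calibration(name): a dict with "mtx" (3x3 intrinsics, pixels), "extrinsics" (4x4, takes a point from camera to world coordinates). Camera axes: x right, y up, looking along -z (the intrinsics and any distortion apply to the point x, -y, -z); pixel columns grow to the right and rows downward; lengths in m; the calibration is good to about 2 mm. A picture is of the moment at which its call begins. get_calibration takes no time and is no camera call.
- bot.finish_job(): hands the job in, once; it reports no verdict.
The state is a dict: "t": time; "joint_positions": joint angles; "qvel": joint speeds; "joint_efforts": joint torques, N m; "eef_pos": TCP position; "tcp_rot": TCP orientation; "force": force on the tool from outside, world axes, zero at the start; "ft_torque": the same for the moment, N m; "width": opening from 0.0 (shut) to 1.0 (fully open).
Only numpy, scipy, OpenCV 4.12 (cv2) and the standard library are available. Lean on these libraries where they do the work, as an engineer would, in place of code of your own. Each camera call takes 0.05 s, during which the arm holds its last target.

## Working session

There is one attempt and no reset: what is moved stays moved. The work goes in short steps, Python scripts to look and compute and a tool call to move; the robot and the scene stay as the last step left them, time stands still between calls to the robot, and variables do not carry over. Pictures are saved under pics/ and viewed, and the job is handed in when it is done.

Besides the shell and the picture viewer there is one more tool, called after ">>>" by a JSON object that holds its "method" and its "body". drive_tool: Moves the arm, as the interface text tells. Its arguments: {"type":"object","properties":{"commands":{"type":"string"},"grip_force":{"type":"number"}},"required":["commands"]}

```bash
mkdir -p pics; ls
python3 - <<'E'
from cell import bot
import cv2,numpy as np
for n in ["scene","top"]:
    im=bot.read_camera(n); cv2.imwrite(f"pics/{n}0.png",im[:,:,::-1])
    c=bot.get_calibration(n); print(n,np.round(c["mtx"],1).tolist(),np.round(c["extrinsics"],4).tolist(),[k for k in c])
s=bot.get_state();print({k:np.round(v,3).tolist() for k,v in s.items()})
E
```

```text
pics
scene [[449.3, 0.0, 252.6], [0.0, 449.3, 189.2], [0.0, 0.0, 1.0]] [[0.0498, -0.7811, 0.6225, 1.413], [0.9986, 0.0489, -0.0185, -0.0446], [-0.016, 0.6225, 0.7824, 1.2802], [0.0, 0.0, 0.0, 1.0]] ['mtx', 'extrinsics']
top [[478.6, 0.0, 255.0], [0.0, 478.6, 197.7], [0.0, 0.0, 1.0]] [[0.0169, 0.982, -0.1883, 0.1562], [-0.9998, 0.0173, 0.0003, -0.0113], [0.0036, 0.1883, 0.9821, 1.7441], [0.0, 0.0, 0.0, 1.0]] ['mtx', 'extrinsics']
{'t': 0.1, 'joint_positions': [-1.422, 0.313, 1.498, -0.0, 1.331, -0.223], 'qvel': [-0.0, 0.001, -0.001, -0.0, 0.001, -0.001], 'joint_efforts': [0.003, -41.29, -26.014, -0.0, 0.003, 0.0], 'eef_pos': [0.191, -0.489, 0.231], 'tcp_rot': [0.826, -0.564, -0.0, -0.0], 'force': [-0.133, 0.566, 0.234], 'ft_torque': [0.02, 0.023, -0.003], 'width': 1.003}
```

View pics/scene0.png

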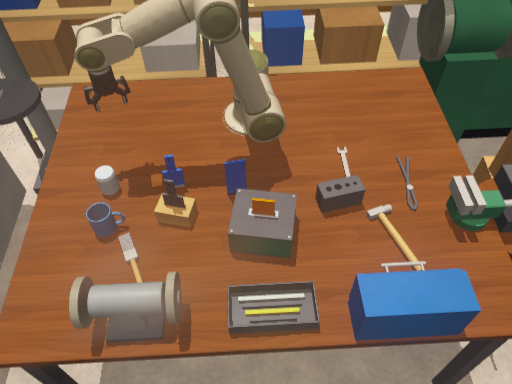

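View pics/top0.png

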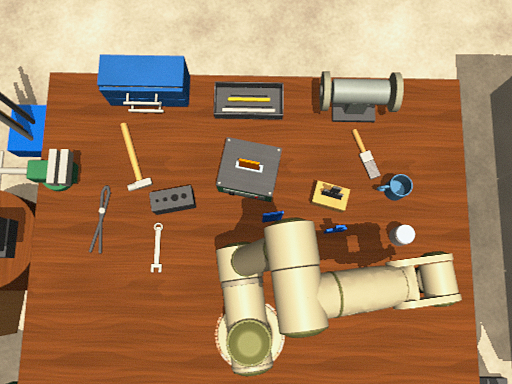

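The top view shows the demagnetiser near (250,165), the block at (173,198), the rack with the dark blank at (331,194), and the blue look-alikes at (272,216) and (335,228). I'll enlarge these areas.

Run:
```python
import cv2
def crop(n,r,f,o):
    im=cv2.imread(f"pics/{n}0.png");x0,y0,x1,y1=r
    c=cv2.resize(im[y0:y1,x0:x1],None,fx=f,fy=f,interpolation=cv2.INTER_CUBIC)
    for x in range((x0+9)//10*10,x1,10):
        cv2.line(c,((x-x0)*f,0),((x-x0)*f,6),(255,255,255),1); cv2.putText(c,str(x),((x-x0)*f,16),0,.35,(255,255,255),1)
    for y in range((y0+9)//10*10,y1,10):
        cv2.line(c,(0,(y-y0)*f),(6,(y-y0)*f),(255,255,255),1); cv2.putText(c,str(y),(8,(y-y0)*f+4),0,.35,(255,255,255),1)
    cv2.imwrite("pics/"+o,c)
crop("top",(205,130,285,205),8,"t_dem.png")
crop("top",(145,175,205,220),10,"t_blk.png")
crop("top",(300,170,360,225),10,"t_rack.png")
crop("scene",(225,180,305,260),7,"s_dem.png")
crop("scene",(150,150,205,230),7,"s_rack.png")
crop("scene",(310,165,370,215),10,"s_blk.png")
```

```text
(no output)
```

View pics/t_dem.png

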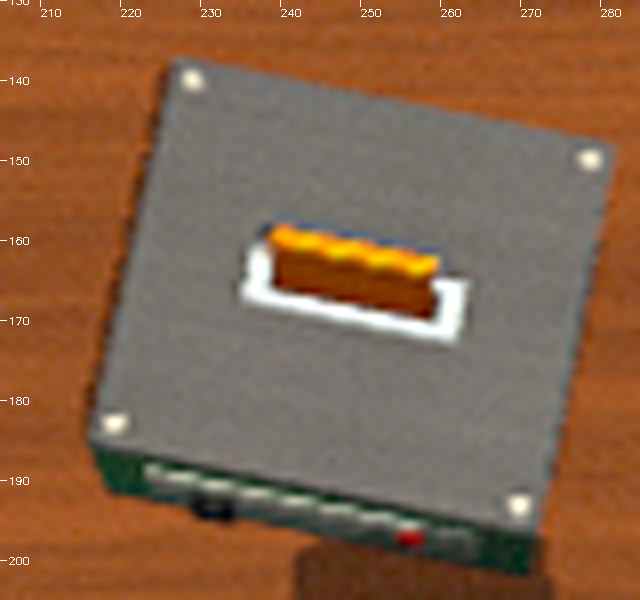

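View pics/t_blk.png

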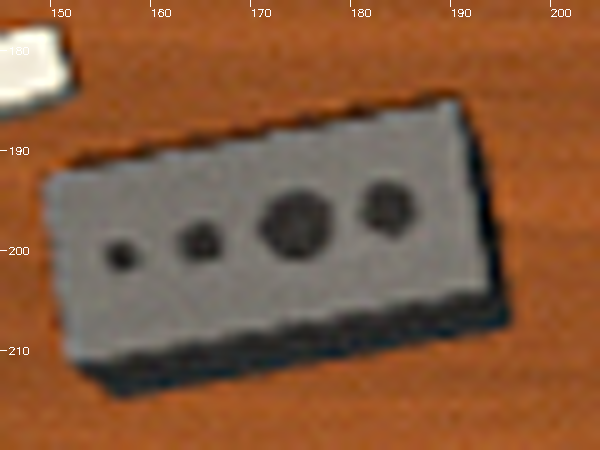

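View pics/t_rack.png

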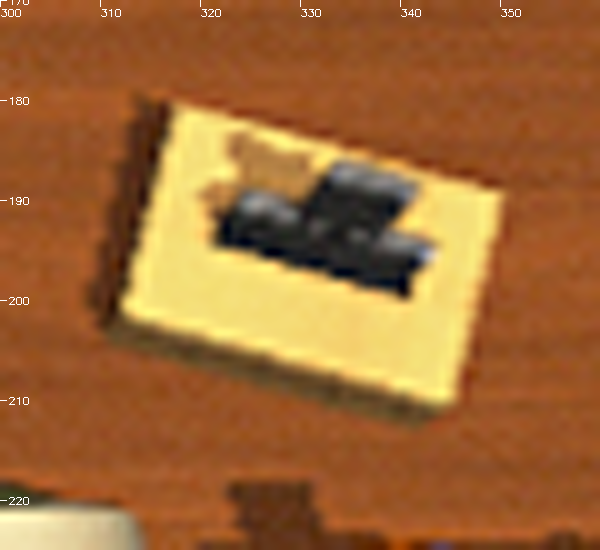

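View pics/s_dem.png

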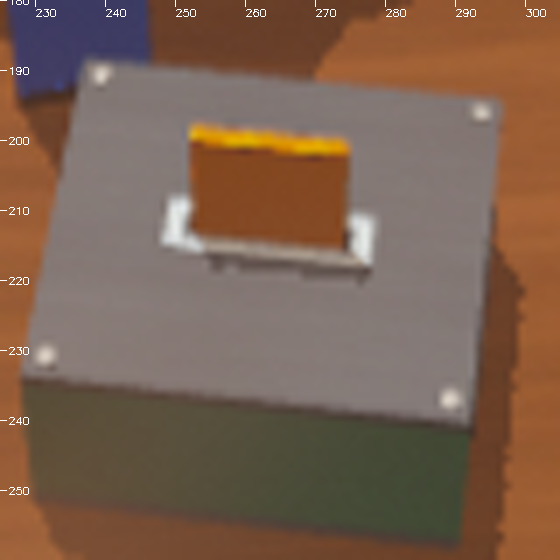

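View pics/s_rack.png

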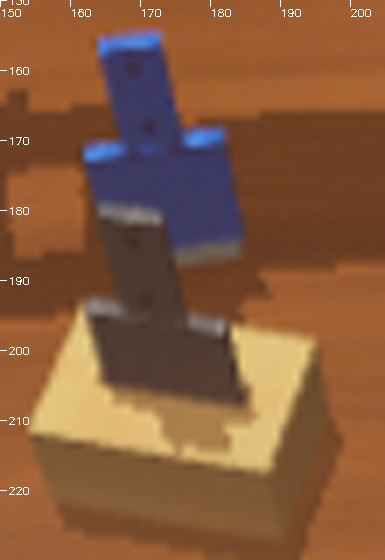

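View pics/s_blk.png

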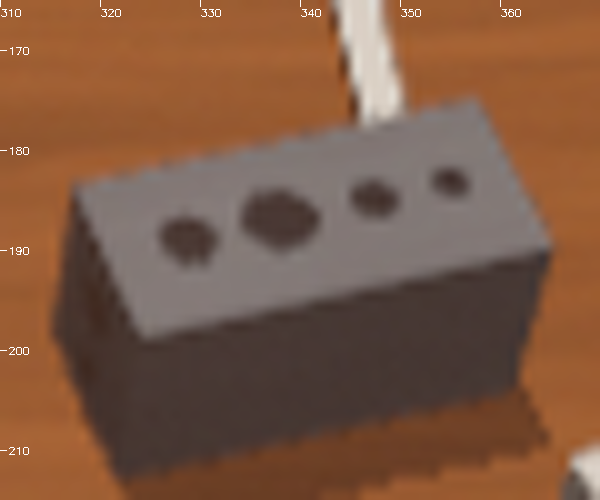

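```bash
cat > h.py <<'E'
import numpy as np, json
from scipy.optimize import least_squares
C={}
def cal(n):
    if n not in C:
        from cell import bot
        c=bot.get_calibration(n); C[n]=(np.array(c["mtx"]),np.array(c["extrinsics"]))
    return C[n]
def proj(n,P):
    K,E=cal(n); P=np.atleast_2d(P); p=(P-E[:3,3])@E[:3,:3]
    q=np.c_[p[:,0],-p[:,1],-p[:,2]]@K.T
    return q[:,:2]/q[:,2:]
def ray(n,uv,z):
    K,E=cal(n); d=np.linalg.solve(K,np.r_[uv,1]); d=E[:3,:3]@[d[0],-d[1],-d[2]]
    return E[:3,3]+d*(z-E[2,3])/d[2]
def R2(a): return np.array([[np.cos(a),-np.sin(a)],[np.sin(a),np.cos(a)]])
def fit(pts,z,obs,x0):
    # pts Nx2 local, obs {cam: Nx2 or None entries}
    def f(p,s=False):
        W=np.c_[pts@R2(p[2]).T+p[:2],np.full(len(pts),1)*z]
        return np.concatenate([(proj(n,W)-(np.array(o)-.5)).ravel() for n,o in obs.items()])
    r=least_squares(f,x0); return r.x, np.sqrt(np.mean(r.fun**2)), r.fun
E
python3 - <<'E'
from h import *
def rect(a,b): return np.array([[a,b],[a,-b],[-a,-b],[-a,b]])/2e3
# image top row= far (+x world), left=+y ; in scene: cam from front looking back: top row = near robot, left = -y
D={"demag":(rect(180,200),.11,[(226.9,137.5),(281.6,148.4),(272.1,196.9),(216.3,185.4)],[(292.1,241.1),(228.1,233.9),(236.9,188.6),(296.4,194.3)],180),
"block":(rect(70,150),.085,[(149.5,192.5),(190.8,184.8),(194,204.2),(151.8,211.2)],[(365,189.3),(324.2,199),(317.5,183.5),(357.5,174.8)],0),
"rack":(rect(80,120),.06,[(317,180.3),(350.3,189.2),(345.5,210.5),(312,201.8)],[(188.6,217.4),(154.3,211.7),(162.1,193.6),(195.1,198.6)],0),
"plate":(rect(8,70),.18,[(238.8,158.4),(259.8,162.2),(259.8,164.4),(238.8,160.6)],[(275,202.1),(252.1,200),(252.1,197.9),(275,200)],0),
"tang":(rect(8,30),.19,[(333.3,186.3),(341.8,188.2),(341.2,190.5),(332.5,188.3)],[(172.9,181.6),(164,180.4),(164,178.8),(172.9,180)],0),
}
for k,(p,z,t,s,_) in D.items():
    for sel in ({"top":t,"scene":s},{"top":t},{"scene":s}):
        x,e,f=fit(p,z,sel,[.5,0,0]); print(k,list(sel),np.round(x[:2],4),round(np.degrees(x[2]),1),"rms",round(e,2))
E
```

```text
demag ['top', 'scene'] [0.5816 0.0113] -10.6 rms 0.29
demag ['top'] [0.5819 0.0122] -10.6 rms 0.23
demag ['scene'] [0.5813 0.0107] -10.6 rms 0.26
block ['top', 'scene'] [0.4684 0.2838] 11.6 rms 0.44
block ['top'] [0.4695 0.2842] 11.2 rms 0.23
block ['scene'] [0.4669 0.2837] 12.2 rms 0.42
rack ['top', 'scene'] [ 0.4936 -0.2833] -14.1 rms 0.31
rack ['top'] [ 0.4943 -0.2833] -13.9 rms 0.35
rack ['scene'] [ 0.4926 -0.2835] -14.4 rms 0.12
plate ['top', 'scene'] [0.5814 0.0113] -9.6 rms 0.31
plate ['top'] [0.5824 0.0113] -9.4 rms 0.27
plate ['scene'] [0.5801 0.0113] -10.0 rms 0.14
tang ['top', 'scene'] [ 0.4918 -0.2835] -12.6 rms 0.36
tang ['top'] [ 0.4925 -0.2826] -13.1 rms 0.14
tang ['scene'] [ 0.4905 -0.2846] -12.0 rms 0.29
```

>>> {"method": "drive_tool", "body": {"commands": "0 0 -0.8 0 0 -6.5 6; 0 0 -0.8 0 0 -6.5 6; 0 0 -0.8 0 0 -6.5 6; 0 0 -0.8 0 0 -6.5 6; 0 0 -0.8 0 0 -6.5 6; 0 0 -0.8 0 0 -6.5 6; 0 0 -0.8 0 0 -6.5 6; 0 0 -0.8 0 0 -6.5 6; 0 0 -0.8 0 0 -6.5 6; 0 0 0 0 0 0 6", "grip_force": 40}}

```text
t: 0.93
eef_pos: [0.1908, -0.4895, 0.3044]
tcp_rot: [0.996, -0.087, 0.0, 0.001]
force: [0.6, -0.5, 0.5]
width: 0.704
```

```bash
cat >> h.py <<'E'
from scipy.spatial.transform import Rotation as Ro
def st():
    from cell import bot
    return bot.get_state()
def Rdown(yaw): # tool x at yaw deg, z down
    return Ro.from_euler('z',yaw,degrees=True)*Ro.from_euler('x',180,degrees=True)
def delta(p,R,show=True):
    s=st(); R0=Ro.from_quat(s["tcp_rot"]); d=R0.inv().apply(np.array(p)-s["eef_pos"])*100
    r=(R0.inv()*R).as_rotvec(degrees=True)
    print("t",round(s["t"],2),"pos",np.round(s["eef_pos"],4),"yawx",R0.as_matrix()[:2,0].round(4),"F",np.round(s["force"],1),"w",round(float(s["width"]),3))
    print(" shift cm",d.round(2)," rot deg",r.round(2)); return d,r
E
python3 -c "
from h import *
delta([.5814,.0113,.295],Rdown(-10.2))
for n,p,z in [('bluebl',(335,228),.15),('bluepl',(272,216),.15),('wr',(157,224),0),('ham',(150,184),.02),('tin',(404,234),.09)]: print(n,ray('top',p,z).round(3))
"
```

```text
t 0.93 pos [ 0.1908 -0.4895  0.3044] yawx [ 0.9849 -0.1731] F [ 0.6 -0.5  0.5] w 0.704
 shift cm [ 29.8  -56.08   0.86]  rot deg [ 0.1  -0.04  0.23]
bluebl [ 0.363 -0.282  0.15 ]
bluepl [ 0.4  -0.07  0.15]
wr [0.386 0.346 0.   ]
ham [0.532 0.376 0.02 ]
tin [ 0.354 -0.531  0.09 ]
```

>>> {"method": "drive_tool", "body": {"commands": "1.49 -2.8 0 0 0 0 5; 1.49 -2.8 0 0 0 0 5; 1.49 -2.8 0 0 0 0 5; 1.49 -2.8 0 0 0 0 5; 1.49 -2.8 0 0 0 0 5; 1.49 -2.8 0 0 0 0 5; 1.49 -2.8 0 0 0 0 5; 1.49 -2.8 0 0 0 0 5; 1.49 -2.8 0 0 0 0 5; 1.49 -2.8 0 0 0 0 5; 1.49 -2.8 0 0 0 0 5; 1.49 -2.8 0 0 0 0 5"}}

```text
t: 1.93
eef_pos: [0.4268, -0.1885, 0.3027]
tcp_rot: [0.996, -0.091, -0.0, -0.0]
force: [-0.6, -0.5, 0.5]
width: 0.587
```

>>> {"method": "drive_tool", "body": {"commands": "1.49 -2.8 0 0 0 0 5; 1.49 -2.8 0 0 0 0 5; 1.49 -2.8 0 0 0 0 5; 1.49 -2.8 0 0 0 0 5; 1.49 -2.8 0 0 0 0 5; 1.49 -2.8 0 0 0 0 5; 1.49 -2.8 0 0 0 0 5; 1.49 -2.8 0 0 0 0 5; 0 0 0 0 0 0 5; 0 0 0 0 0 0 5"}}

```text
t: 2.77
eef_pos: [0.5834, 0.0103, 0.302]
tcp_rot: [0.996, -0.089, -0.001, -0.0]
force: [-0.5, -0.9, -0.4]
width: 0.584
```

```bash
python3 -c "
from h import *
delta([.5814,.0113,.136],Rdown(-10.2))
"
```

```text
t 2.77 pos [0.5834 0.0103 0.302 ] yawx [ 0.984 -0.178] F [-0.5 -0.9 -0.4] w 0.584
 shift cm [-0.18 -0.07 16.6 ]  rot deg [ 0.01  0.11 -0.05]
```

>>> {"method": "drive_tool", "body": {"commands": "-0.18 -0.07 1 0 0 0 4; 0 0 2 0 0 0 4; 0 0 2 0 0 0 4; 0 0 2 0 0 0 4; 0 0 2 0 0 0 4; 0 0 2 0 0 0 4; 0 0 2 0 0 0 4; 0 0 2 0 0 0 4; 0 0 1.2 0 0 0 4; 0 0 0.4 0 0 0 4; 0 0 0 0 0 0 4; 0 0 0 0 0 0 4"}}

```text
t: 3.77
eef_pos: [0.5816, 0.0097, 0.138]
tcp_rot: [0.996, -0.09, 0.0, 0.0]
force: [-0.5, -0.1, 0.3]
width: 0.467
```

```bash
python3 -c "
from h import *
delta([.5814,.0113,.136],Rdown(-10.2))
"
```

```text
t 3.77 pos [0.5816 0.0097 0.138 ] yawx [ 0.9839 -0.1786] F [-0.5 -0.1  0.3] w 0.467
 shift cm [-0.05 -0.16  0.2 ]  rot deg [ 0.01 -0.05 -0.09]
```

>>> {"method": "drive_tool", "body": {"commands": "0 -0.1 0 0 0 0 0; 0 0 0 0 0 0 0; 0 0 0 0 0 0 0; 0 0 0 0 0 0 0; 0 0 0 0 0 0 0; 0 0 0 0 0 0 0; 0 0 0 0 0 0 0; 0 0 0 0 0 0 0", "grip_force": 50}}

```text
t: 4.43
eef_pos: [0.5818, 0.0113, 0.1382]
tcp_rot: [0.996, -0.089, 0.0, 0.0]
force: [-3.2, 0.2, 5.9]
width: 0.084
```

```bash
python3 -c "
from h import *
delta([.5814,.0113,.136],Rdown(-10.2)); print(st()['ft_torque'])
"
```

```text
t 4.43 pos [0.5818 0.0113 0.1382] yawx [ 0.9842 -0.1771] F [-3.2  0.2  5.9] w 0.084
 shift cm [-0.04  0.01  0.22]  rot deg [-0.   -0.06 -0.  ]
[ 0.05595032  0.39124643 -0.09391639]
```

>>> {"method": "drive_tool", "body": {"commands": "0 0 -0.5 0 0 0 0; 0 0 -1 0 0 0 0; 0 0 -1.3 0 0 0 0; 0 0 -1.3 0 0 0 0; 0 0 -1.3 0 0 0 0; 0 0 -1.3 0 0 0 0; 0 0 -1.3 0 0 0 0; 0 0 -1.3 0 0 0 0; 0 0 -1.3 0 0 0 0; 0 0 -1.4 0 0 0 0; 0 0 -1.5 0 0 0 0; 0 0 -1 0 0 0 0"}}

```text
t: 5.43
eef_pos: [0.5818, 0.0113, 0.2842]
tcp_rot: [0.996, -0.089, 0.001, 0.0]
force: [1.0, 0.8, -2.6]
width: 0.087
```

Run:
```python
from h import *
from cell import bot; import cv2
for n,r in (("scene",(215,130,315,255)),("top",(205,115,305,205))):
    im=bot.read_camera(n)[:,:,::-1]; x0,y0,x1,y1=r
    cv2.imwrite(f"pics/{n}1.png",im); cv2.imwrite(f"pics/{n}1c.png",cv2.resize(im[y0:y1,x0:x1],None,fx=4.5,fy=4.5,interpolation=cv2.INTER_CUBIC))
delta([.5814,.0113,.136],Rdown(-10.2)); print(st()['ft_torque'])
```

```text
t 5.53 pos [0.5821 0.0111 0.2842] yawx [ 0.9842 -0.177 ] F [ 1.7 -0.3 -2.9] w 0.091
 shift cm [-0.13 -0.   14.82]  rot deg [ 0.   -0.19  0.  ]
[-0.02611148 -0.03132947 -0.05446523]
```

View pics/scene1c.png

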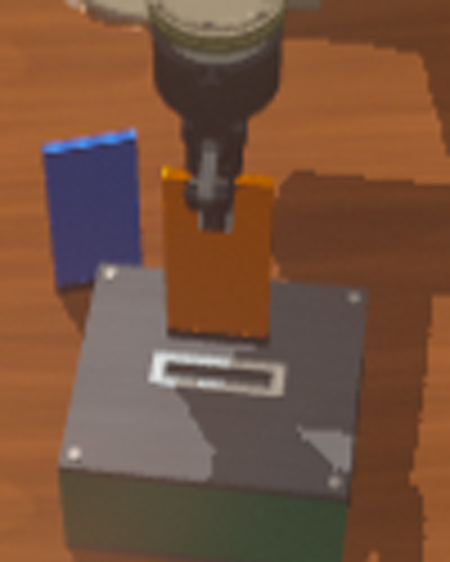

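View pics/top1c.png

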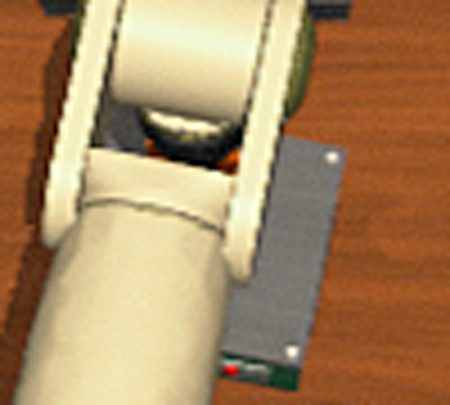

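```bash
cat > blk.py <<'E'
from h import *
B=np.array([.4684,.2838,0]); a=np.radians(11.6)
u=np.array([np.cos(a),np.sin(a),0]); v=np.array([-np.sin(a),np.cos(a),0]); z=np.array([0,0,1.])
def tgt(th,g,c,vo=-.025,along=.128):
    th=np.radians(th); k=-np.sin(th)*u+np.cos(th)*z
    Fz=.004*np.sin(th)+c; Fu=.035+(.004+g+np.sin(th)*(.085-Fz))/np.cos(th)
    X=np.cos(th)*u+np.sin(th)*z; Z=-k; Y=np.cross(Z,X)
    return B+Fu*u+vo*v+Fz*z+along*k, Ro.from_matrix(np.c_[X,Y,Z])
E
python3 - <<'E'
from blk import *
p,R=tgt(17,.012,.14); print(p); d,r=delta(p,R)
p,R=tgt(17,.012,.14);d,r=delta([p[0],p[1],.284],Rdown(11.6))
E
```

```text
[0.47062022 0.25873448 0.2635765 ]
t 5.53 pos [0.5821 0.0111 0.2842] yawx [ 0.9842 -0.177 ] F [ 1.7 -0.3 -2.9] w 0.091
 shift cm [-15.37 -22.39   2.01]  rot deg [  3.27  16.61 -21.63]
t 5.53 pos [0.5821 0.0111 0.2842] yawx [ 0.9842 -0.177 ] F [ 1.7 -0.3 -2.9] w 0.091
 shift cm [-15.36 -22.39  -0.03]  rot deg [  0.04  -0.19 -21.8 ]
```

Run:
```python
from blk import *
p,R=tgt(17,.012,.003); print(p); 
delta([p[0],p[1],.284],Rdown(11.6))
```

```text
[0.51164983 0.26715665 0.1265765 ]
t 5.53 pos [0.5821 0.0111 0.2842] yawx [ 0.9842 -0.177 ] F [ 1.7 -0.3 -2.9] w 0.091
 shift cm [-1.147e+01 -2.395e+01 -2.000e-02]  rot deg [  0.04  -0.19 -21.8 ]
```

>>> {"method": "drive_tool", "body": {"commands": "-0.5 -1 0 0 0 0 0; -0.9 -1.8 0 0 0 0 0; -1 -2.1 0 0 0 0 0; -1 -2.1 0 0 0 0 0; -1 -2.1 0 0 0 0 0; -1 -2.1 0 0 0 0 0; -1 -2.1 0 0 0 0 0; -1 -2.1 0 0 0 0 0; -1 -2.1 0 0 0 0 0; -1 -2.1 0 0 0 0 0; -1.07 -2.35 0 0 0 0 0; -1 -2 0 0 0 0 0"}}

```text
t: 6.53
eef_pos: [0.5098, 0.2693, 0.2811]
tcp_rot: [0.996, -0.089, -0.001, 0.0]
force: [-0.1, 0.8, -2.8]
width: 0.087
```

>>> {"method": "drive_tool", "body": {"commands": "0 0 0 0 0 -4.4 0; 0 0 0 0 0 -4.4 0; 0 0 0 0 0 -4.4 0; 0 0 0 0 0 -4.3 0; 0 0 0 0 0 -4.3 0; 0 0 0 0 4.2 0 0; 0 0 0 0 4.2 0 0; 0 0 0 0 4.2 0 0; 0 0 0 0 4.2 0 0; 0 0 0 0 0 0 0; 0 0 0 0 0 0 0"}}

```text
t: 7.45
eef_pos: [0.51, 0.2676, 0.2816]
tcp_rot: [0.984, 0.1, 0.144, -0.015]
force: [-0.8, -0.2, -2.0]
width: 0.087
```

Run:
```python
from blk import *
p,R=tgt(17,.012,.003); delta([p[0],p[1],.16],R);delta([p[0],p[1],p[2]],R)
```

```text
t 7.45 pos [0.51   0.2676 0.2816] yawx [0.9387 0.1932] F [-0.8 -0.2 -2. ] w 0.087
 shift cm [-3.33  0.08 11.7 ]  rot deg [-0.02  0.4   0.03]
t 7.45 pos [0.51   0.2676 0.2816] yawx [0.9387 0.1932] F [-0.8 -0.2 -2. ] w 0.087
 shift cm [-4.28  0.08 14.9 ]  rot deg [-0.02  0.4   0.03]
```

>>> {"method": "drive_tool", "body": {"commands": "-0.38 0 1.35 0 0.4 0 0; -0.38 0.08 1.35 0 0 0 0; -0.38 0 1.35 0 0 0 0; -0.38 0 1.35 0 0 0 0; -0.38 0 1.35 0 0 0 0; -0.38 0 1.35 0 0 0 0; -0.38 0 1.35 0 0 0 0; -0.38 0 1.35 0 0 0 0; -0.38 0 1.35 0 0 0 0; -0.38 0 1.35 0 0 0 0; 0 0 0 0 0 0 0; 0 0 0 0 0 0 0"}}

```text
t: 8.45
eef_pos: [0.5148, 0.2673, 0.1414]
tcp_rot: [0.984, 0.1, 0.147, -0.015]
force: [-0.1, 0.4, -2.1]
width: 0.086
```

Run:
```python
from blk import *
from cell import bot; import cv2
for n,r in (("scene",(285,120,405,220)),("top",(125,130,225,220))):
    im=bot.read_camera(n)[:,:,::-1]; x0,y0,x1,y1=r
    cv2.imwrite(f"pics/{n}2.png",im); cv2.imwrite(f"pics/{n}2c.png",cv2.resize(im[y0:y1,x0:x1],None,fx=6,fy=6,interpolation=cv2.INTER_CUBIC))
p,R=tgt(17,.012,.003); delta(p,R)
p,R=tgt(17,.002,.002); delta(p,R)
```

```text
t 8.55 pos [0.5154 0.2674 0.1429] yawx [0.9357 0.192 ] F [ 0.7 -0.2 -1.9] w 0.088
 shift cm [-0.83 -0.05  1.45]  rot deg [-0.01 -0.22 -0.  ]
t 8.55 pos [0.5154 0.2674 0.1429] yawx [0.9357 0.192 ] F [ 0.7 -0.2 -1.9] w 0.088
 shift cm [-1.83 -0.05  1.24]  rot deg [-0.01 -0.22 -0.  ]
```

View pics/scene2c.png

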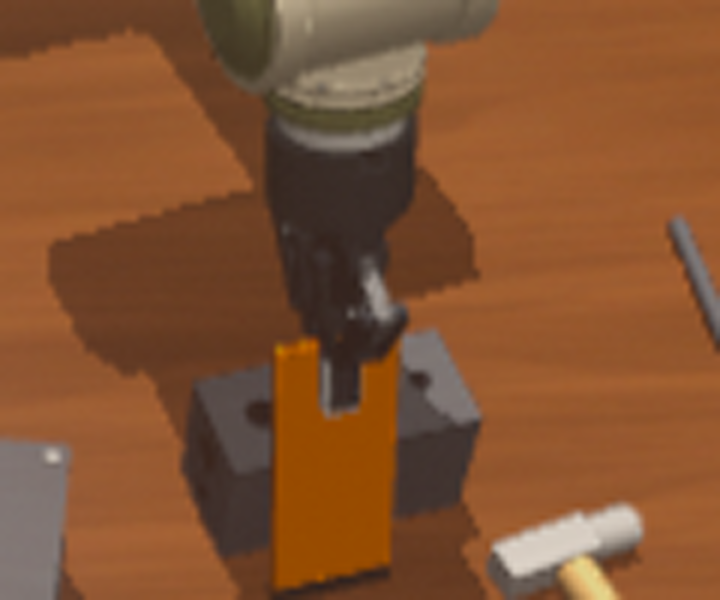

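View pics/top2c.png

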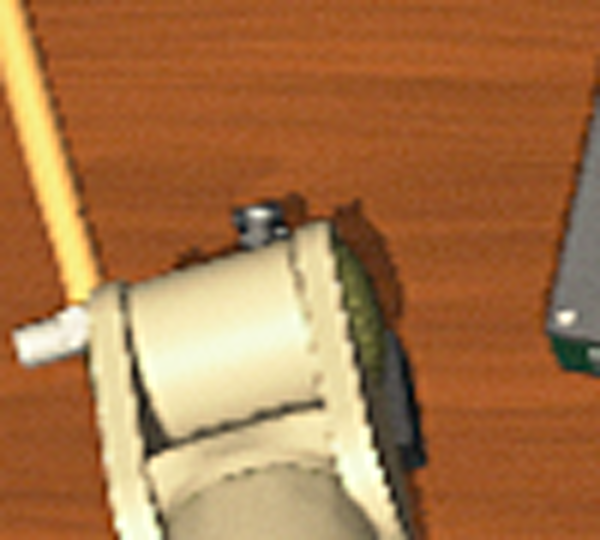

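>>> {"method": "drive_tool", "body": {"commands": "-0.22 0 0.71 0 -0.2 0 0; -0.22 0 0.71 0 0 0 0; -0.38 0 -0.12 0 0 0 0; -0.38 0 -0.12 0 0 0 0; 0 0 0 0 0 0 0; 0 0 0 0 0 0 0"}}

```text
t: 9.05
eef_pos: [0.5069, 0.2656, 0.1277]
tcp_rot: [0.984, 0.1, 0.147, -0.015]
force: [0.4, 0.6, -2.8]
width: 0.087
```

Run:
```python
from blk import *
p,R=tgt(17,.002,.002); delta(p,R); print(st()["ft_torque"])
```

```text
t 9.05 pos [0.5069 0.2656 0.1277] yawx [0.9366 0.1924] F [ 0.4  0.6 -2.8] w 0.087
 shift cm [-0.56 -0.05  0.05]  rot deg [-0.01 -0.03  0.01]
[-0.01911101  0.29505474 -0.03502515]
```

>>> {"method": "drive_tool", "body": {"commands": "-0.2 0 -0.06 0 0 0 0; -0.2 0 -0.06 0 0 0 0; -0.05 0 0.15 0 0 0 0; 0 0 0 0 0 0 0"}}

```text
t: 9.38
eef_pos: [0.5027, 0.2647, 0.1255]
tcp_rot: [0.984, 0.1, 0.147, -0.015]
force: [-0.3, 0.2, -3.1]
width: 0.089
```

>>> {"method": "drive_tool", "body": {"commands": "-0.03 0 0.1 0 0 0 0; 0 0 0 0 0 0 0; 0 0 0 0 0 0 0"}}

```text
t: 9.63
eef_pos: [0.5029, 0.2647, 0.1246]
tcp_rot: [0.984, 0.1, 0.147, -0.015]
force: [-0.2, 0.3, -2.7]
width: 0.084
```

>>> {"method": "drive_tool", "body": {"commands": "-0.03 0 0.1 0 0 0 0; 0 0 0 0 0 0 0; 0 0 0 0 0 0 0"}}

```text
t: 9.88
eef_pos: [0.503, 0.2648, 0.1238]
tcp_rot: [0.984, 0.1, 0.147, -0.015]
force: [-0.4, 0.1, -1.7]
width: 0.085
```

Run:
```python
from blk import *
p,R=tgt(17,.0,.0); delta(p,R); print(st()["ft_torque"])
```

```text
t 9.88 pos [0.503  0.2648 0.1238] yawx [0.9366 0.1924] F [-0.4  0.1 -1.7] w 0.085
 shift cm [-0.26 -0.06 -0.06]  rot deg [-0.   -0.02  0.01]
[-0.01728549  0.27558948  0.00420091]
```

>>> {"method": "drive_tool", "body": {"commands": "-0.17 0 0 0 0 0 0; 0 0 0 0 0 0 0; 0 0 0 0 0 0 0"}}

```text
t: 10.13
eef_pos: [0.5017, 0.2645, 0.1236]
tcp_rot: [0.984, 0.1, 0.148, -0.015]
force: [0.6, 0.3, -0.4]
width: 0.085
```

>>> {"method": "drive_tool", "body": {"commands": "0 0 0 0 0 0 1.2; 0 0 0 0 0 0 1.6; 0 0 0 0 0 0 2.2; 0 0 0 0 0 0 2.8; 0 0 0 0 0 0 3.2; 0 0 0 0 0 0 3.2; 0 0 0 0 0 0 3.2"}}

```text
t: 10.72
eef_pos: [0.5013, 0.2644, 0.1231]
tcp_rot: [0.984, 0.1, 0.147, -0.015]
force: [0.6, 0.3, -0.6]
width: 0.375
```

Run:
```python
from blk import *
from cell import bot; import cv2
for n,r in (("scene",(285,120,405,220)),):
    im=bot.read_camera(n)[:,:,::-1]; x0,y0,x1,y1=r
    cv2.imwrite(f"pics/{n}3c.png",cv2.resize(im[y0:y1,x0:x1],None,fx=6,fy=6,interpolation=cv2.INTER_CUBIC))
p,R=tgt(17,.0,.0); delta(p,R)
```

```text
t 10.77 pos [0.5013 0.2644 0.1231] yawx [0.9367 0.1924] F [-0.5  0.3  0.7] w 0.37
 shift cm [-0.07 -0.06 -0.07]  rot deg [-0.   -0.    0.01]
```

View pics/scene3c.png

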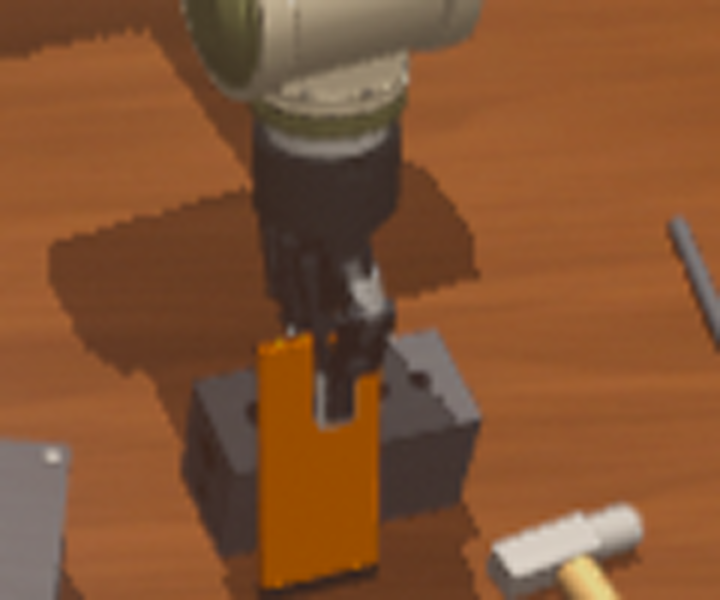

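>>> {"method": "drive_tool", "body": {"commands": "0 0 -0.4 0 0 0 3.4; 0 0 -0.8 0 0 0 3.4; 0 0 -1 0 0 0 3.4; 0 0 -1.2 0 0 0 3.4; 0 0 -1.5 0 0 0 3.4; 0 0 -1.5 0 0 0 3.4; 0 0 -1.5 0 0 0 3.4; 0 0 -1.5 0 0 0 3.4; 0 0 -1.5 0 0 0 3.4; 0 0 -1.5 0 0 0 3.4; 0 0 -1.5 0 0 0 3.4; 0 0 -1.5 0 0 0 3.4"}}

```text
t: 11.77
eef_pos: [0.4566, 0.2553, 0.2722]
tcp_rot: [0.984, 0.1, 0.148, -0.015]
force: [1.4, -0.6, -0.1]
width: 0.398
```

Run:
```python
from blk import *
from cell import bot; import cv2
for n,r in (("scene",(285,100,405,220)),):
    im=bot.read_camera(n)[:,:,::-1]; x0,y0,x1,y1=r
    cv2.imwrite(f"pics/{n}4c.png",cv2.resize(im[y0:y1,x0:x1],None,fx=5,fy=5,interpolation=cv2.INTER_CUBIC))
    cv2.imwrite(f"pics/{n}4.png",im)
s=st(); p=s["eef_pos"]; delta([.4918,-.2835,.30],Rdown(-12.9))
delta(p,Rdown(11.6)); print(s["joint_positions"])
```

```text
t 11.82 pos [0.457  0.2556 0.2753] yawx [0.935  0.1922] F [0.2 0.9 4. ] w 0.398
 shift cm [-6.37 53.5  -4.61]  rot deg [ -3.75 -17.07  24.33]
t 11.82 pos [0.457  0.2556 0.2753] yawx [0.935  0.1922] F [0.2 0.9 4. ] w 0.398
 shift cm [0. 0. 0.]  rot deg [ -0.04 -17.34   0.02]
[ 0.3001418   0.12503564  1.64723723 -0.03234206  1.06817649  0.10860297]
```

View pics/scene4c.png

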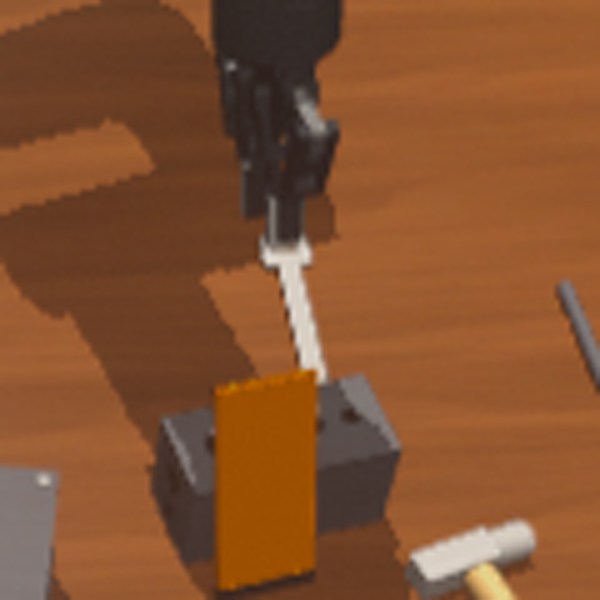

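>>> {"method": "drive_tool", "body": {"commands": "0 0 -0.4 0 -4.3 0 4; 0 0 -0.4 0 -4.3 0 4; 0 0 -0.4 0 -4.3 0 4; 0 0 -0.4 0 -4.4 0 4; 0 0 -0.4 0 0 4.9 4; 0 0 -0.4 0 0 4.9 4; 0 0 -0.4 0 0 4.9 4; 0 0 -0.4 0 0 4.9 4; 0 0 0 0 0 4.9 4; 0 0 0 0 0 0 4; 0 0 0 0 0 0 4"}}

```text
t: 12.73
eef_pos: [0.4542, 0.2548, 0.3022]
tcp_rot: [0.994, -0.111, -0.002, 0.001]
force: [-0.5, 0.0, 0.6]
width: 0.469
```

Run:
```python
from blk import *
delta([.4918,-.2835,.30],Rdown(-12.9))
```

```text
t 12.73 pos [0.4542 0.2548 0.3022] yawx [ 0.9753 -0.2207] F [-0.5  0.   0.6] w 0.469
 shift cm [15.55 51.67  0.26]  rot deg [0.12 0.26 0.15]
```

>>> {"method": "drive_tool", "body": {"commands": "0.35 1.1 0 0 0 0 4; 0.7 2.3 0 0 0 0 4; 0.7 2.3 0 0 0 0 4; 0.7 2.3 0 0 0 0 4; 0.7 2.3 0 0 0 0 4; 0.7 2.3 0 0 0 0 4; 0.7 2.3 0 0 0 0 4; 0.7 2.3 0 0 0 0 4; 0.7 2.3 0 0 0 0 4; 0.7 2.3 0 0 0 0 4; 0.7 2.3 0 0 0 0 4; 0.7 2.3 0 0 0 0 4"}}

```text
t: 13.73
eef_pos: [0.4734, -0.0223, 0.3023]
tcp_rot: [0.994, -0.111, -0.002, 0.001]
force: [0.3, -1.5, -0.7]
width: 0.468
```

>>> {"method": "drive_tool", "body": {"commands": "0.7 2.3 0 0 0 0 4; 0.7 2.3 0 0 0 0 4; 0.7 2.3 0 0 0 0 4; 0.7 2.3 0 0 0 0 4; 0.7 2.3 0 0 0 0 4; 0.7 2.3 0 0 0 0 4; 0.7 2.3 0 0 0 0 4; 0.7 2.3 0 0 0 0 4; 0.7 2.3 0 0 0 0 4; 0.7 2.3 0 0 0 0 4; 0.5 1.9 0 0 0 0 4; 0 0 0 0 0 0 4"}}

```text
t: 14.73
eef_pos: [0.4904, -0.2835, 0.3016]
tcp_rot: [0.994, -0.113, -0.003, 0.001]
force: [-0.7, -0.5, 0.2]
width: 0.465
```

Run:
```python
from blk import *
from cell import bot; import cv2
for n,r in (("scene",(225,175,325,265)),("top",(140,130,280,220))):
    im=bot.read_camera(n)[:,:,::-1]; x0,y0,x1,y1=r
    f=6 if n=="scene" else 5
    cv2.imwrite(f"pics/{n}5c.png",cv2.resize(im[y0:y1,x0:x1],None,fx=f,fy=f,interpolation=cv2.INTER_CUBIC))
    cv2.imwrite(f"pics/{n}5.png",im)
delta([.4918,-.2835,.30],Rdown(-12.9))
```

```text
t 14.83 pos [ 0.4908 -0.2805  0.3021] yawx [ 0.9748 -0.2232] F [ 0.3  1.3 -1.1] w 0.471
 shift cm [0.16 0.27 0.21]  rot deg [0.1  0.31 0.01]
```

View pics/scene5c.png

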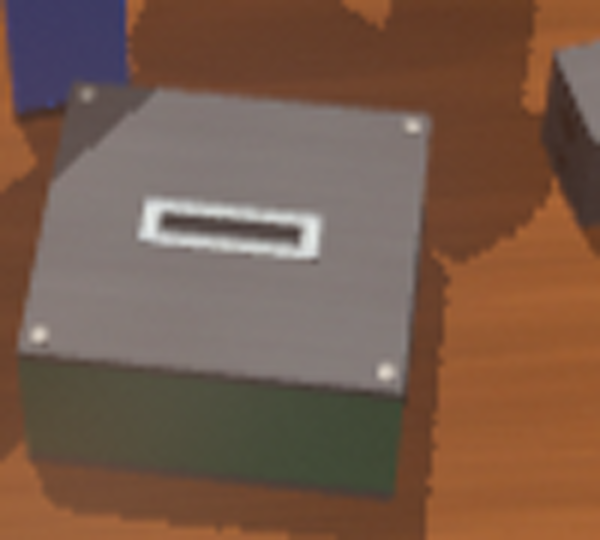

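View pics/top5c.png

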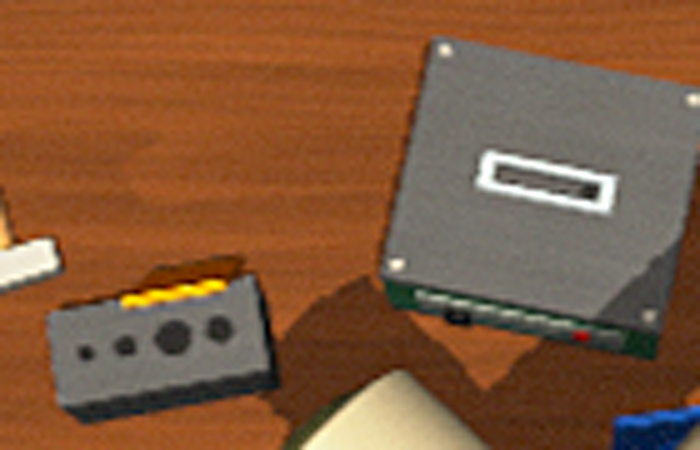

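View pics/scene5.png

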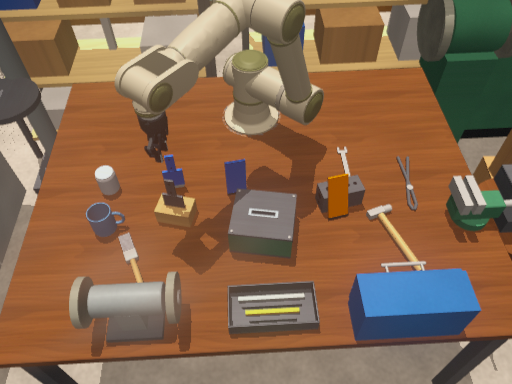

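Run:
```python
from h import *
print(ray("scene",(225+231.5/6-.5,175+228.5/6-.5),.11),ray("top",(140+547/5-.5,130+182/5-.5),.11))
def edge(n,a,b,o,f):
    A=ray(n,(o[0]+a[0]/f-.5,o[1]+a[1]/f-.5),.11);B=ray(n,(o[0]+b[0]/f-.5,o[1]+b[1]/f-.5),.11);d=B-A;print(n,np.degrees(np.arctan2(d[1],d[0])),np.hypot(*d[:2]))
edge("scene",(142.5,219),(320.5,237.5),(225,175),6)
edge("top",(480.5,169),(613.5,195),(140,130),5)
# plate lean: top edge corners in top img
for uv in [(123,301),(226,287)]: print(ray("top",(140+uv[0]/5-.5,130+uv[1]/5-.5),.162))
delta([.4918,-.2835,.153],Rdown(-12.9))
```

```text
[0.57947333 0.01171184 0.11      ] [0.58330248 0.01155844 0.11      ]
scene 79.21780579761602 0.09550443704945559
top -100.37172693144119 0.09556482123364254
[0.48178793 0.29529483 0.162     ]
[0.49267412 0.2262667  0.162     ]
t 14.83 pos [ 0.4908 -0.2805  0.3021] yawx [ 0.9748 -0.2232] F [ 0.3  1.3 -1.1] w 0.471
 shift cm [ 0.24  0.24 14.91]  rot deg [0.1  0.31 0.01]
```

>>> {"method": "drive_tool", "body": {"commands": "0.1 0.1 1 0.1 0.3 0 4; 0.1 0.1 1.5 0 0 0 4; 0 0 1.5 0 0 0 4; 0 0 1.5 0 0 0 4; 0 0 1.5 0 0 0 4; 0 0 1.5 0 0 0 4; 0 0 1 0 0 0 4; 0 0 0.5 0 0 0 4; 0 0 0 0 0 0 4; 0 0 0 0 0 0 4"}}

```text
t: 15.67
eef_pos: [0.4931, -0.2823, 0.2031]
tcp_rot: [0.994, -0.112, 0.001, 0.0]
force: [0.6, -0.4, 0.4]
width: 0.47
```

Run:
```python
from blk import *
from cell import bot; import cv2
for n,r in (("scene",(130,110,230,230)),):
    im=bot.read_camera(n)[:,:,::-1]; x0,y0,x1,y1=r
    f=5
    cv2.imwrite(f"pics/{n}6c.png",cv2.resize(im[y0:y1,x0:x1],None,fx=f,fy=f,interpolation=cv2.INTER_CUBIC))
delta([.4918,-.2835,.137],Rdown(-12.9))
```

```text
t 15.72 pos [ 0.4932 -0.2825  0.2034] yawx [ 0.9749 -0.2228] F [-0.1  0.   0.6] w 0.465
 shift cm [-0.13  0.12  6.64]  rot deg [ 0.06 -0.1   0.03]
```

View pics/scene6c.png

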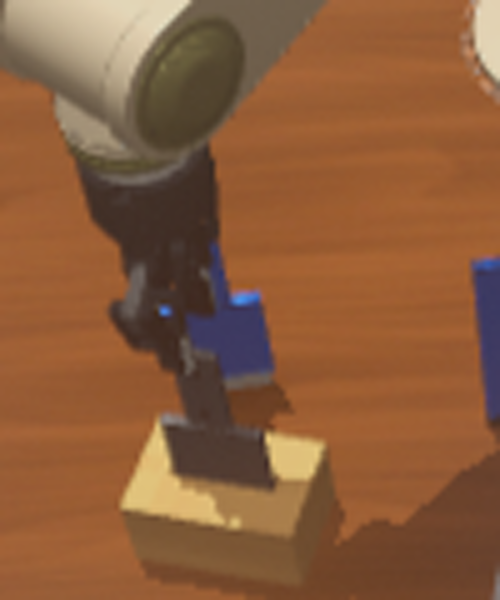

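>>> {"method": "drive_tool", "body": {"commands": "-0.13 0.1 1 0 0 0 4; 0 0 1.2 0 0 0 4; 0 0 1.2 0 0 0 4; 0 0 1.2 0 0 0 4; 0 0 1.2 0 0 0 4; 0 0 0.8 0 0 0 4; 0 0 0 0 0 0 4; 0 0 0 0 0 0 4"}}

```text
t: 16.38
eef_pos: [0.4914, -0.2832, 0.1365]
tcp_rot: [0.994, -0.112, 0.0, 0.0]
force: [1.0, 0.0, 0.5]
width: 0.465
```

Run:
```python
from blk import *
from cell import bot; import cv2
for n,r in (("scene",(130,110,230,230)),("top",(280,150,380,240))):
    im=bot.read_camera(n)[:,:,::-1]; x0,y0,x1,y1=r
    f=5
    cv2.imwrite(f"pics/{n}7c.png",cv2.resize(im[y0:y1,x0:x1],None,fx=f,fy=f,interpolation=cv2.INTER_CUBIC))
delta([.4918,-.2835,.137],Rdown(-12.9))
```

```text
t 16.48 pos [ 0.4917 -0.2834  0.1372] yawx [ 0.9748 -0.2232] F [-0.3  0.4 -0.3] w 0.467
 shift cm [0.01 0.01 0.02]  rot deg [ 0.06 -0.09  0.  ]
```

View pics/scene7c.png

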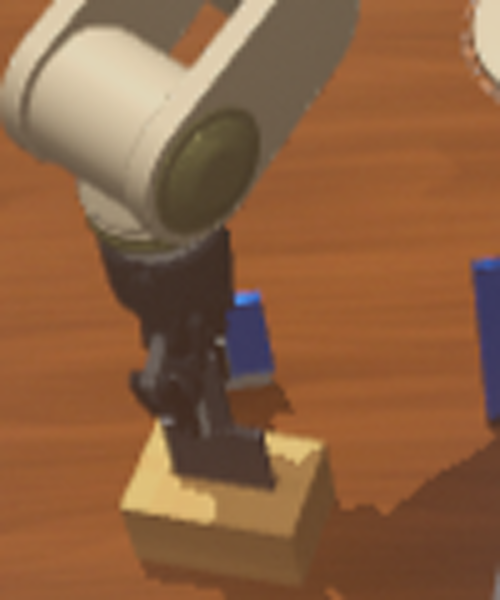

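>>> {"method": "drive_tool", "body": {"commands": "0 0 0 0 0 0 0; 0 0 0 0 0 0 0; 0 0 0 0 0 0 0; 0 0 0 0 0 0 0; 0 0 0 0 0 0 0; 0 0 0 0 0 0 0; 0 0 0 0 0 0 0; 0 0 0 0 0 0 0", "grip_force": 80}}

```text
t: 17.15
eef_pos: [0.4916, -0.2833, 0.137]
tcp_rot: [0.994, -0.112, 0.0, 0.001]
force: [-1.3, 0.7, 5.3]
width: 0.083
```

>>> {"method": "drive_tool", "body": {"commands": "0 0 -0.3 0 0 0 0; 0 0 -0.6 0 0 0 0; 0 0 -1 0 0 0 0; 0 0 -1 0 0 0 0; 0 0 -1 0 0 0 0; 0 0 -1 0 0 0 0; 0 0 -1 0 0 0 0; 0 0 0 0 0 0 0"}}

```text
t: 17.82
eef_pos: [0.4921, -0.2837, 0.1981]
tcp_rot: [0.994, -0.112, 0.002, 0.001]
force: [0.0, -1.0, -4.8]
width: 0.082
```

>>> {"method": "drive_tool", "body": {"commands": "0 0 -1 0 0 0 0; 0 0 -1.4 0 0 0 0; 0 0 -1.4 0 0 0 0; 0 0 -1.4 0 0 0 0; 0 0 -1.4 0 0 0 0; 0 0 -1.4 0 0 0 0; 0 0 -1 0 0 0 0; 0 0 0 0 0 0 0; 0 0 0 0 0 0 0"}}

```text
t: 18.57
eef_pos: [0.4914, -0.283, 0.2852]
tcp_rot: [0.994, -0.112, 0.0, 0.0]
force: [0.2, -1.1, -5.6]
width: 0.08
```

Run:
```python
from blk import *
from cell import bot; import cv2
for n,r in (("scene",(130,90,230,230)),):
    im=bot.read_camera(n)[:,:,::-1]; x0,y0,x1,y1=r
    f=4
    cv2.imwrite(f"pics/{n}8c.png",cv2.resize(im[y0:y1,x0:x1],None,fx=f,fy=f,interpolation=cv2.INTER_CUBIC))
delta([.5814,.0116,.285],Rdown(-10.5)); print(st()["ft_torque"])
```

```text
t 18.62 pos [ 0.4912 -0.2829  0.2846] yawx [ 0.9748 -0.2233] F [-0.5 -0.1 -5.5] w 0.087
 shift cm [  2.22 -30.72  -0.04]  rot deg [-0.02  0.05 -2.4 ]
[-0.01081781  0.01137461  0.01044561]
```

View pics/scene8c.png

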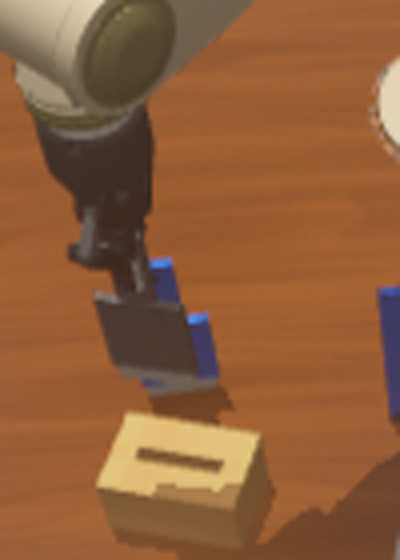

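>>> {"method": "drive_tool", "body": {"commands": "0.1 -1.2 0 0 0 0 0; 0.2 -2.4 0 0 0 0 0; 0.2 -2.7 0 0 0 0 0; 0.2 -2.7 0 0 0 0 0; 0.2 -2.7 0 0 0 0 0; 0.2 -2.7 0 0 0 0 0; 0.2 -2.7 0 0 0 0 0; 0.2 -2.7 0 0 0 0 0; 0.2 -2.7 0 0 0 0 0; 0.2 -2.7 0 0 0 0 0; 0.2 -2.6 0 0 0 0 0; 0.2 -1.9 0 0 0 0 0"}}

```text
t: 19.62
eef_pos: [0.58, 0.0041, 0.2844]
tcp_rot: [0.994, -0.112, -0.001, -0.0]
force: [-0.3, -1.1, -5.2]
width: 0.083
```

>>> {"method": "drive_tool", "body": {"commands": "0.12 -1.02 0 0 0 0 0; 0 0 0 0 0 -1.2 0; 0 0 0 0 0 -1.2 0; 0 0 0 0 0 0 0; 0 0 0 0 0 0 0; 0 0 0 0 0 0 0; 0 0 0 0 0 0 0"}}

```text
t: 20.2
eef_pos: [0.5835, 0.0103, 0.2854]
tcp_rot: [0.996, -0.092, 0.0, 0.0]
force: [-0.5, -0.2, -6.2]
width: 0.085
```

Run:
```python
from blk import *
from cell import bot; import cv2
for n,r in (("scene",(225,150,305,240)),):
    im=bot.read_camera(n)[:,:,::-1]; x0,y0,x1,y1=r
    f=6
    c=cv2.resize(im[y0:y1,x0:x1],None,fx=f,fy=f,interpolation=cv2.INTER_CUBIC)
    cv2.imwrite(f"pics/{n}9c.png",c); cv2.imwrite(f"pics/{n}9.png",im)
delta([.5814,.0116,.285],Rdown(-10.5)); print(st()["ft_torque"])
```

```text
t 20.25 pos [0.5835 0.0105 0.2854] yawx [ 0.9831 -0.183 ] F [ 0.   0.1 -5.9] w 0.084
 shift cm [-0.23 -0.07  0.04]  rot deg [ 0.03 -0.03 -0.05]
[ 0.0093788  -0.00277916  0.03211317]
```

View pics/scene9c.png

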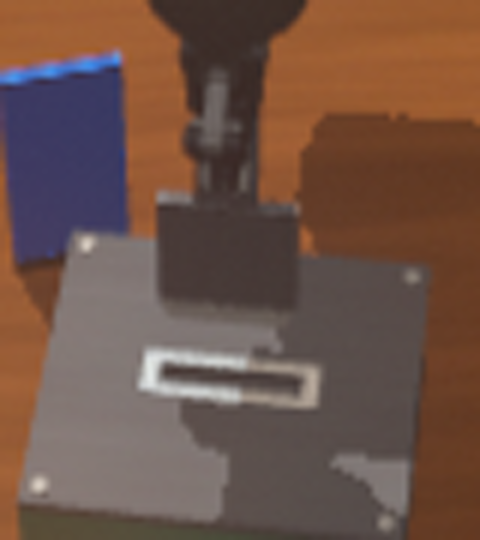

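```bash
python3 - <<'E'
from h import *
s=st(); p=s["eef_pos"]; R=Ro.from_quat(s["tcp_rot"])
X=R.as_matrix()[:,0]; Yw=np.array([-X[1],X[0],0]); Z=np.array([0,0,1.])
b=p-.117*Z
for nm,(y,z) in {"shL":(-.035,.095),"shR":(.035,.095),"loL":(-.035,.016),"loR":(.035,.016)}.items():
    q=proj("scene",b+.004*X+y*Yw+z*Z)[0]; print(nm,((q+.5-[225,150])*6).round(1))
c=np.array([.5814,.0116,.11]); a=np.radians(-10.5); sx=np.array([np.cos(a),np.sin(a),0]); sy=np.array([-sx[1],sx[0],0])
print("slotc",((proj("scene",c)[0]+.5-[225,150])*6).round(1))
for i in(-1,1):
  for j in (-1,1): print("in",i,j,((proj("scene",c+i*.006*sx+j*.037*sy)[0]+.5-[225,150])*6).round(1))
print("px/mm y",(proj("scene",c+.001*sy)[0]-proj("scene",c)[0])*6,(proj("scene",c+.001*sx)[0]-proj("scene",c)[0])*6)
E
python3 -c "
import cv2
im=cv2.imread('pics/scene9.png');c=cv2.resize(im[178:222,243:283],None,fx=14,fy=14,interpolation=cv2.INTER_CUBIC);cv2.imwrite('pics/s9z.png',c)"
```

```text
shL [158.  201.7]
shR [300.9 215.2]
loL [160.9 299.7]
loR [297.5 313.1]
slotc [231.5 381.5]
in -1 -1 [164.1 365.5]
in -1 1 [301.9 379.2]
in 1 -1 [161.1 383.7]
in 1 1 [299.6 397.6]
px/mm y [1.86674754 0.18662678] [-0.22313063  1.52218513]
```

View pics/s9z.png

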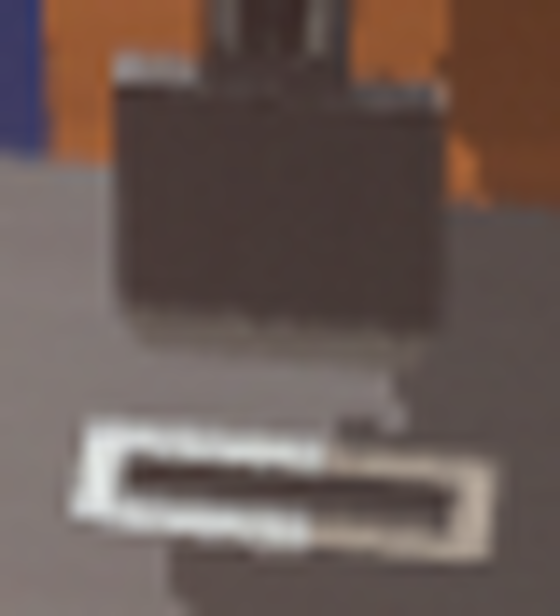

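>>> {"method": "drive_tool", "body": {"commands": "-0.15 -0.06 0.5 0 0 0 0; -0.14 -0.06 1 0 0 0 0; 0 0 1 0 0 0 0; 0 0 1 0 0 0 0; 0 0 1 0 0 0 0; 0 0 0.6 0 0 0 0; 0 0 0 0 0 0 0; 0 0 0 0 0 0 0; 0 0 0 0 0 0 0"}}

```text
t: 21.0
eef_pos: [0.5812, 0.0126, 0.2348]
tcp_rot: [0.996, -0.091, 0.001, 0.0]
force: [1.0, 1.1, -5.5]
width: 0.077
```

Run:
```python
from blk import *
from cell import bot; import cv2
im=bot.read_camera("scene")[:,:,::-1]
c=cv2.resize(im[178:222,243:283],None,fx=14,fy=14,interpolation=cv2.INTER_CUBIC);cv2.imwrite('pics/s10z.png',c)
delta([.5809,.0122,.232],Rdown(-10.5))
```

```text
t 21.05 pos [0.5812 0.0126 0.2349] yawx [ 0.9833 -0.1822] F [-0.4  1.  -4.9] w 0.082
 shift cm [-0.02  0.04  0.29]  rot deg [ 0.03 -0.1   0.  ]
```

View pics/s10z.png

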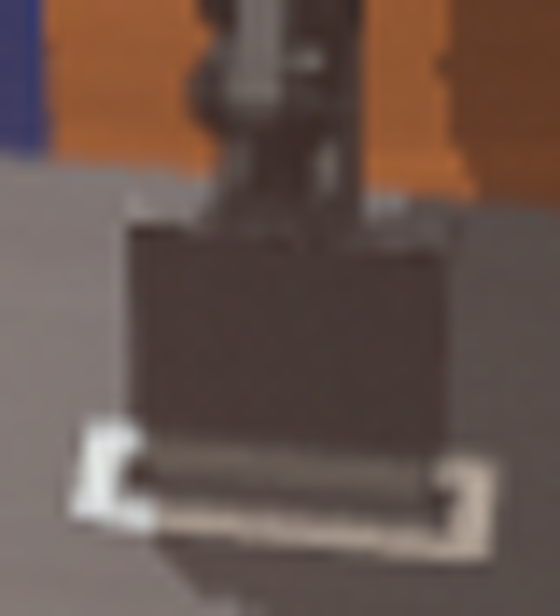

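>>> {"method": "drive_tool", "body": {"commands": "0 0.06 0.3 0 0 0 0; 0 0 0.3 0 0 0 0; 0 0 0.3 0 0 0 0; 0 0 0.3 0 0 0 0; 0 0 0 0 0 0 0; 0 0 0 0 0 0 0"}}

```text
t: 21.55
eef_pos: [0.5808, 0.0121, 0.2221]
tcp_rot: [0.996, -0.091, -0.0, 0.0]
force: [0.6, 0.8, -5.7]
width: 0.079
```

>>> {"method": "drive_tool", "body": {"commands": "0 0 0.2 0 0 0 0; 0 0 0.2 0 0 0 0; 0 0 0.2 0 0 0 0; 0 0 0.2 0 0 0 0; 0 0 0 0 0 0 0; 0 0 0 0 0 0 0"}}

```text
t: 22.05
eef_pos: [0.5808, 0.0121, 0.2142]
tcp_rot: [0.996, -0.091, 0.0, 0.0]
force: [-0.9, -0.3, -5.2]
width: 0.085
```

Run:
```python
from blk import *
from cell import bot; import cv2
im=bot.read_camera("scene")[:,:,::-1]
c=cv2.resize(im[178:222,243:283],None,fx=14,fy=14,interpolation=cv2.INTER_CUBIC);cv2.imwrite('pics/s11z.png',c)
delta([.5809,.0122,.232],Rdown(-10.5)); print(st()["ft_torque"])
```

```text
t 22.1 pos [0.5809 0.012  0.2143] yawx [ 0.9833 -0.1822] F [ 0.1 -0.9 -5.6] w 0.086
 shift cm [ 0.   -0.01 -1.77]  rot deg [ 0.02 -0.03  0.  ]
[ 0.01760289 -0.01957585 -0.03171169]
```

View pics/s11z.png

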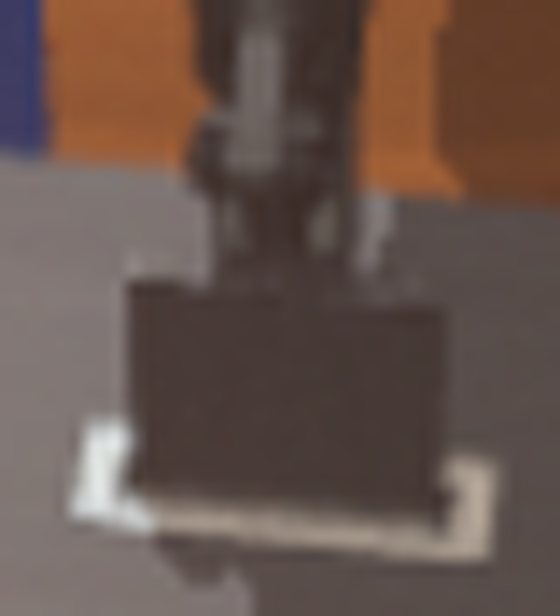

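>>> {"method": "drive_tool", "body": {"commands": "0 0.05 0.15 0 0 0 0; 0 0 0.15 0 0 0 0; 0 0 0.15 0 0 0 0; 0 0 0.15 0 0 0 0; 0 0 0 0 0 0 0; 0 0 0 0 0 0 0"}}

```text
t: 22.6
eef_pos: [0.5807, 0.0116, 0.2082]
tcp_rot: [0.996, -0.091, 0.0, 0.0]
force: [-0.3, 0.6, -5.6]
width: 0.08
```

>>> {"method": "drive_tool", "body": {"commands": "0 0 0.2 0 0 0 0; 0 0 0.2 0 0 0 0; 0 0 0.2 0 0 0 0; 0 0 0.2 0 0 0 0; 0 0 0.2 0 0 0 0; 0 0 0 0 0 0 0; 0 0 0 0 0 0 0"}}

```text
t: 23.18
eef_pos: [0.5807, 0.0116, 0.1982]
tcp_rot: [0.996, -0.091, 0.0, 0.0]
force: [-0.1, 1.2, -5.2]
width: 0.078
```

Run:
```python
from blk import *
from cell import bot; import cv2
im=bot.read_camera("scene")[:,:,::-1]
c=cv2.resize(im[178:222,243:283],None,fx=14,fy=14,interpolation=cv2.INTER_CUBIC);cv2.imwrite('pics/s12z.png',c)
delta([.5809,.0122,.157],Rdown(-10.5)); print(st()["ft_torque"])
```

```text
t 23.23 pos [0.5808 0.0115 0.1983] yawx [ 0.9833 -0.1822] F [ 0.2 -1.  -5.4] w 0.086
 shift cm [-0.   -0.07  4.13]  rot deg [ 0.03 -0.03  0.  ]
[-0.00847103  0.00798048  0.05865051]
```

View pics/s12z.png

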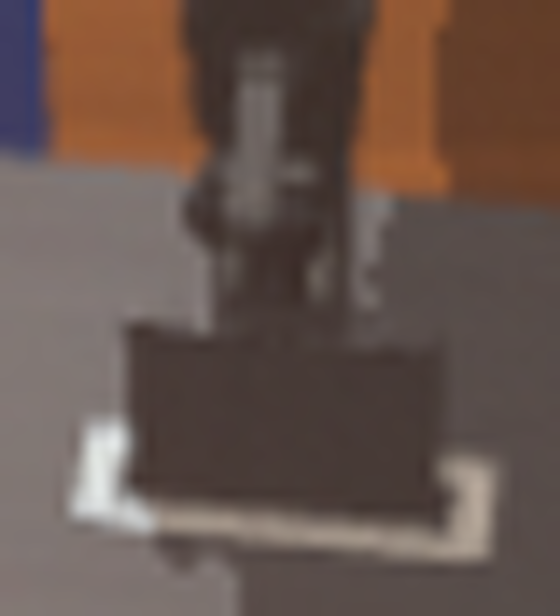

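>>> {"method": "drive_tool", "body": {"commands": "0 0 0.2 0 0 0 0; 0 0 0.3 0 0 0 0; 0 0 0.3 0 0 0 0; 0 0 0.3 0 0 0 0; 0 0 0.3 0 0 0 0; 0 0 0.3 0 0 0 0; 0 0 0.3 0 0 0 0; 0 0 0 0 0 0 0"}}

```text
t: 23.9
eef_pos: [0.5805, 0.0116, 0.1775]
tcp_rot: [0.996, -0.092, -0.0, 0.0]
force: [-0.3, 0.1, -5.4]
width: 0.085
```

>>> {"method": "drive_tool", "body": {"commands": "0 0 0.3 0 0 0 0; 0 0 0.3 0 0 0 0; 0 0 0.3 0 0 0 0; 0 0 0.3 0 0 0 0; 0 0 0.3 0 0 0 0; 0 0 0.3 0 0 0 0; 0 0 0.2 0 0 0 0; 0 0 0.1 0 0 0 0; 0 0 0 0 0 0 0; 0 0 0 0 0 0 0; 0 0 0 0 0 0 0"}}

```text
t: 24.82
eef_pos: [0.5809, 0.0115, 0.1575]
tcp_rot: [0.996, -0.091, 0.0, 0.0]
force: [0.3, -0.5, -6.4]
width: 0.084
```

Run:
```python
from blk import *
from cell import bot; import cv2
im=bot.read_camera("scene")[:,:,::-1]
cv2.imwrite('pics/s13.png',im)
c=cv2.resize(im[178:222,243:283],None,fx=14,fy=14,interpolation=cv2.INTER_CUBIC);cv2.imwrite('pics/s13z.png',c)
for i in range(2):
    delta([.5809,.0122,.157],Rdown(-10.5)); print(st()["ft_torque"],st()["qvel"].round(3) if hasattr(st()["qvel"],"round") else st()["qvel"]); t=bot.read_camera("top")
cv2.imwrite('pics/t13.png',t[:,:,::-1])
```

```text
t 24.87 pos [0.5809 0.0115 0.1575] yawx [ 0.9833 -0.1822] F [ 0.2 -0.1 -4.7] w 0.084
 shift cm [-0.01 -0.07  0.05]  rot deg [ 0.02 -0.04  0.  ]
[-0.0086915   0.00401058 -0.02421978] [-0.002 -0.    -0.    -0.001 -0.002 -0.001]
t 24.92 pos [0.5809 0.0115 0.1575] yawx [ 0.9833 -0.1822] F [ 0.  -0.1 -5.2] w 0.082
 shift cm [-0.01 -0.07  0.05]  rot deg [ 0.02 -0.04  0.  ]
[ 0.00530889  0.00300006 -0.01702932] [ 0.002  0.     0.    -0.    -0.002 -0.001]
```

View pics/s13z.png

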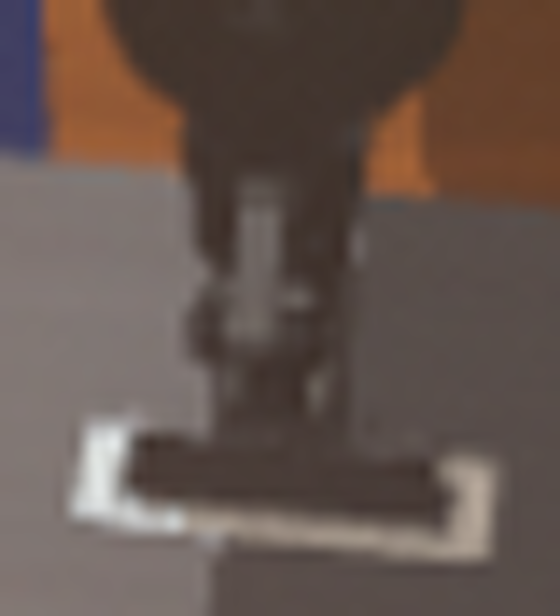

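View pics/s13.png

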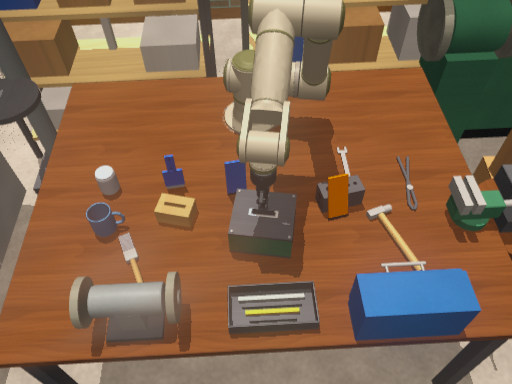

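View pics/t13.png

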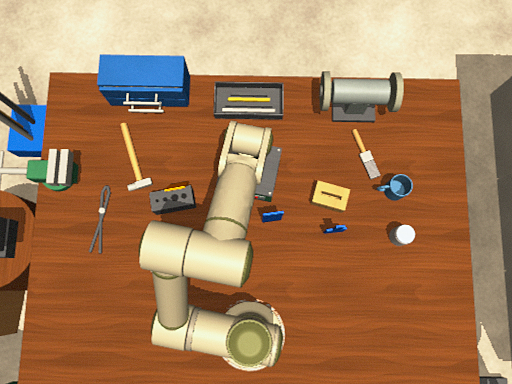

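```bash
python3 -c "
from cell import bot
print(bot.finish_job()); s=bot.get_state(); print(s['t'],s['eef_pos'],s['force'])"
```

```text
the job is handed in; nothing more can be done
None
the job is handed in; nothing more can be done
```

The job is done and handed in at about 25 s of the 54 s limit.

- **Plate:** I pulled the orange plate out of the slot and leaned it against the +x face of the swage block. It was placed at about 17–18° and released. It was still standing on its foot and leaning there in the last pictures.
- **Blank:** I took the steel blank from the rack by the tang with an 80 N grip and lowered it through the slot in small steps. During the passage the sideways force stayed at about 1 N, which is noise level.
- **Final hold:** The lower edge is about 69.5 mm below the demagnetiser's top, worked out from the tool height and the gripping height on the tang. The tool is upright to about 0.1° and its joint speeds are near zero. The vertical force is about -5.4 N, which is the blank's full weight, so it hangs from the gripper alone.
- **Other objects:** In the last pictures the blue look-alikes, the tools and everything else are where they started.

**Disagreement:** the two cameras differed by about 4 mm on the slot's x position. I used a value near the middle, shifted slightly by comparing the blade with the slot in the scene camera. The contact-free insertion was consistent with that. Across the 12 mm width I could not measure the exact gap on each side from the pictures. I judged clearance there by the forces alone.

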